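# Slide open the battery cover of the long scanner

### The arm

A 6-joint arm with a two-finger parallel gripper is mounted at the origin on the work surface. World frame = base frame: x ahead of the robot, y to its left, z up, the work surface at z = 0. Lengths are in m, angles in rad, forces in N, time in s.
With the tool pointing down it reaches from about 0.2 to 0.875 m from the base axis. Payload 3.4 kg.
Tool frame: the origin (TCP) lies midway between the tips of the shut fingers; the grasp point (between the pads) lies 19 mm behind it (bot.hold_point_z is the distance from the TCP to the grasp point, in m); z points along the fingers, y is the direction in which the jaws open and shut (so a half turn about z gives the same grasp; the last joint's range is limited). The gripper opens to 94 mm and grips with 3 to 60 N. Pads are 16 mm wide; open, the fingers measure 119 mm over their backs; the gripper's body (75 mm by 177 mm) begins 78 mm behind the grasp point.
Start: joints at [-1.425, 0.276, 1.505, -0, 1.361, -0.121], TCP at [0.152, -0.555, 0.205] pointing down, gripper open.
Joint ranges: [-2.89, 2.89], [-0.75, 2.08], [0.22, 2.7], [-1.18, 4.32], [0.11, 2.71], [-2.7, 2.7]. Speed limits (rad/s): [2.57, 2.57, 3.14, 3.14, 3.14, 3.14].

### API

Orientations are given as a unit quaternion [w, x, y, z].
In Python, from bench import sensors, eyes, bot gives the robot as it stands.
- The arm moves only by the tool move_arm, never from a script. Its argument "deltas" is a list of rows, each a list of 7 numbers: the shift along the tool's x, y, z in m, then the turn, a rotation vector about the tool's x, y, z in degrees, then the closure in counts, from 0 (fully open) to 255 (shut). In form: [[x, y, z, ax, ay, az, jaw], ...]. A call has 1 to 12 rows; each row shifts and turns the commanded pose from where the row before left it, along the tool's axes as they then stand; what a row does not reach is not made up. A row lasts 1/8 s, in which the tool goes at most 62.5 mm and 10.7 degrees, less where a joint would pass 70% of its speed; a pose out of reach is approached as far as the arm can. A call is refused whole if a number of a shift passes 0.0625 or a number of a turn 10.7, either way. A call with a gripper value outside its range is refused whole. The fingers move at their own pace and stop on an object; the grip force is fixed at half the most. Time passes only in rows, so rows that do not move let the fingers close. It gives the time, the measured TCP pose, the force and the opening at its end, in the units of the state.
- sensors.get_state(): the state, without advancing time (a new reading comes with each control period).
- eyes.capture(name): name is "scene" or "top" or "wrist"; returns a dict with "image" (400x640x3 uint8, red, green, blue), "vfov" (degrees; the focal length in pixels is half the picture's height over the tangent of half this angle, whatever the lens; pixels are square), "cx", "cy" (the principal point, pixels), "R" (3x3) and "t" (3): a world point X has camera coordinates R X + t. Camera axes: x right, y down, z forward; pixel columns grow to the right and rows downward; lengths in m; the calibration is good to about 2 mm. A picture is of the moment at which its call begins. There is no depth.
- bot.sign_off(): hands the job in, once; it reports no verdict.
The state is a dict: "t": time; "joints": joint angles; "dq": joint speeds; "tau": joint torques, N m; "eef_pos": TCP position; "tool_rot": TCP orientation; "force": force on the tool from outside, world axes, zero at the start; "moment": the same for the moment, N m; "grip_width": finger opening in m.
Only numpy, scipy, OpenCV 4.12 (cv2) and the standard library are available. Lean on these libraries where they do the work, as an engineer would, in place of code of your own. Each camera call takes 0.05 s, during which the arm holds its last target.

### The job

Two handheld scanners lie face down in their bench cradles. Open the battery compartment of the longer scanner: press the black release tab on its cover down and, keeping it down, slide the cover towards the scanner's tail until it is fully open against its stop. Leave the shorter scanner's cover shut.

Things in the scene. Friction and masses are not known exactly. Their poses are not given: they have to be found in the camera images.
- long_scanner: Longer scanner: white case 210 x 74 mm (x, y) in a fixed cradle 226 x 90 mm; the other's case is only 140 mm long. Origin on the bench under its centre, z up, +x to the nose (small black patch), -x to the tail. White top 42 mm above the bench; along both long edges 6 mm wide rails, tops 44 mm up. Grey cover, 119 x 60 mm, from the tail end, top 42.5 mm up; it opens in -x, jutting out past the tail.
- long_pad (a point): Middle of the flat top of the long scanner's black tab; moves with it, axes as the scanner's. At start 56 mm above the bench, 25 mm in -x of the scanner's origin. Flat: 15 mm to -x, 16 mm to +x, 36 mm wide; at its -x end a grey ridge 9 mm thick, 9 mm high to push on. Springs down 7 mm to a firm stop (2 to 7 N); unlatched once pressed more than 4.5 mm; keep it down for the first 17 mm of slide.
- long_cover (a joint): How far the long scanner's cover has slid open, in m: 0 shut (latched), 0.050 fully open at its stop; grows as the cover moves in the scanner's -x. Once unlatched it slides with about 2 N of friction, stays where it is left and does not come off.
- short_cover (a joint): The same for the shorter scanner's cover: 0 shut, 0.050 open. It has a black tab of the same form and size, and is to stay shut.
Mind the look-alikes: they are no part of the job. What is shaped like the long_scanner but orange is not meant. What is shaped like the part that bears short_cover but blue is not meant.

How it is judged:
By the outcome, as a careful person would: the job done as asked, in the order asked, and still so for the second after the job is handed in, with the robot touching nothing.
It also fails if it takes over 26 s, if anything falls off the work surface, if the arm or the gripper's body presses on something with over 40 N, if the wrist force passes 120 N, or if a joint passes its speed limit or range.

## Working session

There is one attempt and no reset: what is moved stays moved. The work goes in short steps, Python scripts to look and compute and a tool call to move; the robot and the scene stay as the last step left them, time stands still between calls to the robot, and variables do not carry over. Pictures are saved under pics/ and viewed, and the job is handed in when it is done.

Besides the shell and the picture viewer there is one more tool, called after "Request:" as name(argument=value, ...), one argument or row to a line, values as JSON. move_arm: Moves the arm, as the interface text tells. Its arguments: {"type":"object","properties":{"deltas":{"type":"array"}},"required":["deltas"]}

```bash
mkdir -p pics; ls; python3 - <<'E'
from bench import sensors, eyes, bot
import cv2,pickle
d={}
for n in ("scene","top","wrist"):
    c=eyes.capture(n); d[n]=c
    cv2.imwrite(f"pics/{n}0.png",c["image"][:,:,::-1])
    print(n,c["vfov"],c["cx"],c["cy"],c["R"],c["t"])
pickle.dump(d,open("c0.pkl","wb"))
print(sensors.get_state())
E
```

```text
pics
scene 53.92650705619722 318.9355307889994 197.79163641365326 [[-0.18050528  0.98356662 -0.003815  ]
 [ 0.65102415  0.11656744 -0.75005305]
 [-0.73728244 -0.13787219 -0.66136666]] [ 0.18553946 -0.19670726  1.37882482]
top 44.7572140865586 314.73932129016066 204.30991335852147 [[-0.0239701  -0.9995515   0.01795089]
 [-0.99593136  0.02231532 -0.08730838]
 [ 0.08686864 -0.01997065 -0.99601958]] [-0.1076803   0.44084888  1.06421237]
wrist 65.97593445349666 319.0358464847902 200.61205913253048 [[ 0.26341913 -0.96468013 -0.00161378]
 [-0.93392079 -0.25543823  0.25008654]
 [-0.24166573 -0.06437044 -0.96822214]] [-0.5743626  -0.02741244  0.38988554]
{'t': 0.15, 'joints': array([-1.42499174e+00,  2.76475850e-01,  1.50576108e+00,  1.80728565e-06,
        1.36072276e+00, -1.20997947e-01]), 'dq': array([ 0.00081783, -0.00228285, -0.00382503, -0.00108221, -0.00066022,
       -0.00170216]), 'tau': array([ 1.54006480e-03, -4.04927623e+01, -2.37431771e+01,  7.03257811e-02,
        3.15293879e-02, -9.77534955e-05]), 'eef_pos': array([ 0.15153682, -0.55426416,  0.20482094]), 'tool_rot': array([-6.83475250e-04,  9.91115032e-01,  1.33005735e-01, -7.59408121e-06]), 'force': array([ 0.16724572,  0.72214398, -0.9006287 ]), 'moment': array([-0.02867554,  0.02174977,  0.00723655]), 'grip_width': 0.09416526073527538}
```

View pics/top0.png

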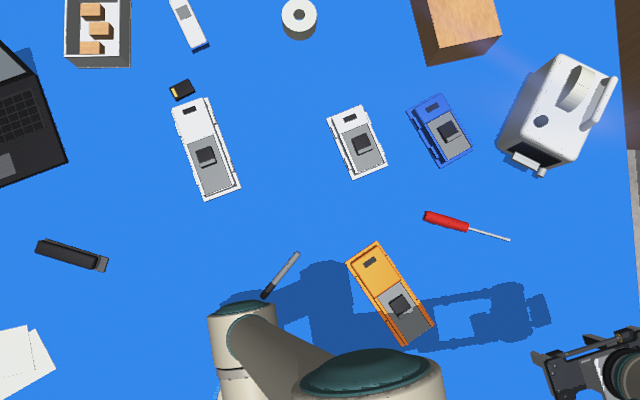

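View pics/scene0.png

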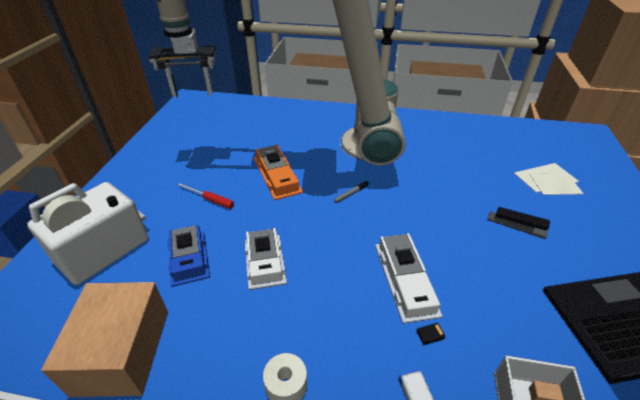

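The top view shows the long white scanner at about (205,148), with its nose patch at (188,110) and tab at (206,155). The short white one is at (357,142). The blue and orange ones are decoys. Next I'll enlarge the long one.

```bash
python3 - <<'E'
import cv2,pickle
d=pickle.load(open("c0.pkl","rb"))
im=d["top"]["image"][85:210,150:260,::-1]
cv2.imwrite("pics/crop1.png",cv2.resize(im,None,fx=4.8,fy=4.8,interpolation=cv2.INTER_CUBIC))
im=d["scene"]["image"][225:325,365:450,::-1]
cv2.imwrite("pics/crop2.png",cv2.resize(im,None,fx=6,fy=6,interpolation=cv2.INTER_CUBIC))
E
```

```text
(no output)
```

View pics/crop1.png

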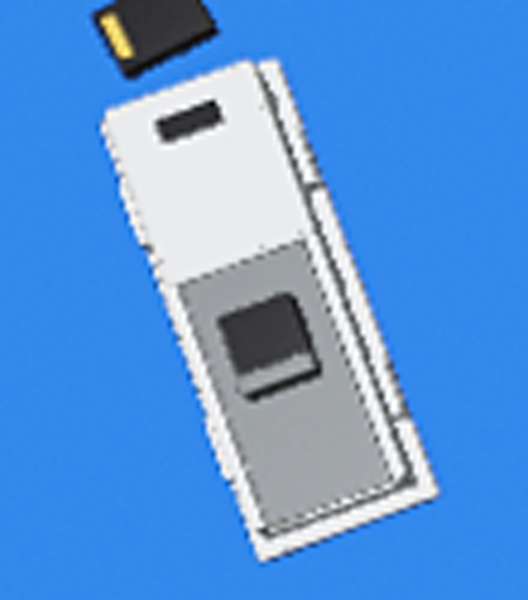

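View pics/crop2.png

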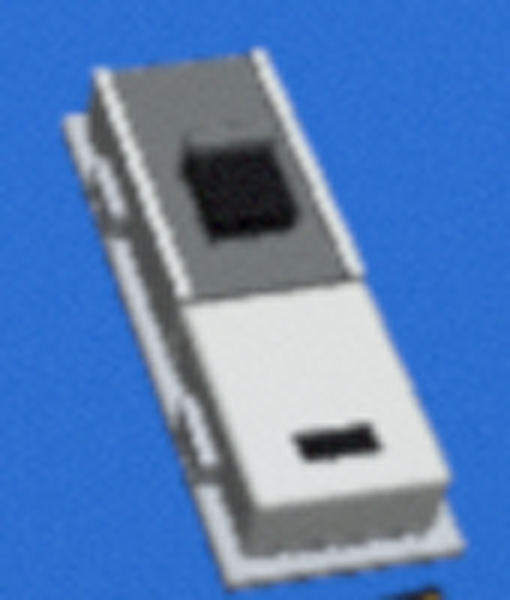

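```bash
cat > fit.py <<'E'
import numpy as np,pickle
from scipy.optimize import least_squares
d=pickle.load(open("c0.pkl","rb"))
def proj(c,X):
    f=200/np.tan(np.radians(c["vfov"])/2); p=X@c["R"].T+c["t"]
    return np.c_[f*p[:,0]/p[:,2]+c["cx"],f*p[:,1]/p[:,2]+c["cy"]]
T=[((180,284),(14,30,42.5)),((303,240),(14,-30,42.5)),((397,482),(-105,-30,42.5)),((265,530),(-105,30,42.5)),
((220,320),(-9,18,56)),((295,293),(-9,-18,56)),((105,112),(105,37,42)),((255,62),(105,-37,42))]
S=[((188,298),(14,-30,42.5)),((355,275),(14,30,42.5)),((258,508),(105,-37,42)),((452,478),(105,37,42)),((103,70),(-105,-34,44)),((260,50),(-105,34,44))]
def prep(L,s,o):
    return (np.array([a for a,_ in L])+.5)/s-.5+np.array(o), np.array([b for _,b in L])/1000
Tu,Tl=prep(T,4.8,(150,85)); Su,Sl=prep(S,6,(365,225))
def W(p,L):
    c,s=np.cos(p[2]),np.sin(p[2]); return L@np.array([[c,s,0],[-s,c,0],[0,0,1]])+[p[0],p[1],0]
def rt(p): return (proj(d["top"],W(p,Tl))-Tu)
def rs(p): return (proj(d["scene"],W(p,Sl))-Su)
if __name__=="__main__":
    for n,f in (("top",rt),("scene",rs),("both",lambda p:np.r_[rt(p),rs(p)])):
        r=least_squares(lambda p:f(p).ravel(),[.6,.1,.2],loss='soft_l1'); print(n,r.x,np.degrees(r.x[2])); print(f(r.x).round(1).tolist())
        print(W(r.x,np.array([[-.025,0,.056]])))
E
python3 fit.py
```

```text
top [0.57119822 0.12602103 0.33460795] 19.171623099460184
[[0.6, 0.7], [0.7, 0.6], [-0.6, 0.4], [0.9, -0.1], [-0.5, -0.2], [-0.5, -0.2], [-0.4, -0.3], [0.0, -1.1]]
[[0.54758475 0.11781106 0.056     ]]
scene [0.57630421 0.12669371 0.33370295] 19.119770667974045
[[1.4, -0.2], [-1.1, 0.4], [-0.5, -0.1], [0.7, 0.2], [-0.2, -0.3], [-0.1, -0.1]]
[[0.55268331 0.11850512 0.056     ]]
both [0.57263751 0.12645484 0.33240128] 19.045190443623486
[[0.4, 0.1], [0.6, -0.0], [-0.9, -0.2], [0.6, -0.7], [-0.8, -0.8], [-0.7, -0.8], [-0.5, -1.0], [-0.1, -1.8], [1.4, -1.5], [-1.2, -0.9], [-0.7, -1.6], [0.5, -1.2], [-0.1, -1.4], [-0.1, -1.1]]
[[0.54900598 0.11829699 0.056     ]]
```

Request:
move_arm(
  deltas=[
    [0.02, -0.02, 0, 0, 0, 0, 255],
    [0.04, -0.039, 0, 0, 0, 0, 255],
    [0.04, -0.039, 0, 0, 0, 0, 255],
    [0.04, -0.039, 0, 0, 0, 0, 255],
    [0.04, -0.039, 0, 0, 0, 0, 255],
    [0.04, -0.039, 0, 0, 0, 0, 255],
    [0.04, -0.039, 0, 0, 0, 0, 255],
    [0.04, -0.039, 0, 0, 0, 0, 255],
    [0.04, -0.039, 0, 0, 0, 0, 255],
    [0.04, -0.039, 0, 0, 0, 0, 255],
    [0.04, -0.039, 0, 0, 0, -3.8, 255],
    [0.04, -0.039, 0, 0, 0, 0, 255],
  ],
)

```text
t: 1.65
eef_pos: [0.4744, 0.0032, 0.2053]
tool_rot: [0.0, 0.986, 0.166, 0.0]
force: [1.4, 0.3, 1.3]
grip_width: 0.0006
```

```bash
cat > rel.py <<'E'
from bench import sensors
import numpy as np,sys
from scipy.spatial.transform import Rotation as Ro
PAD=np.array([.549,.118]); YAW=np.radians(19.1)
def show():
    s=sensors.get_state(); q=s["tool_rot"]; R=Ro.from_quat([q[1],q[2],q[3],q[0]])
    tx=R.as_matrix()[:,0]
    D=np.r_[PAD,.056]-s["eef_pos"]
    print("t",s["t"],"tcp",s["eef_pos"].round(4),"F",s["force"].round(1),"grip",round(s["grip_width"],4),"yaw",np.degrees(np.arctan2(tx[1],tx[0])).round(2))
    print("to pad in tool axes",(R.as_matrix().T@D).round(4), "q",s["joints"].round(2))
if __name__=="__main__": show()
E
python3 - <<'E'
from rel import *; show()
from bench import eyes
import cv2,pickle
c=eyes.capture("wrist");cv2.imwrite("pics/w1.png",c["image"][:,:,::-1]);pickle.dump(c,open("w1.pkl","wb"))
show()
E
```

```text
t 1.65 tcp [0.4744 0.0032 0.2053] F [1.4 0.3 1.3] grip 0.0006 yaw 19.12
to pad in tool axes [ 0.108  -0.0842  0.1493] q [-0.14  0.12  1.71 -0.    1.31  1.1 ]
t 1.7 tcp [0.4772 0.0095 0.2053] F [3.1 3.8 0.3] grip 0.0004 yaw 19.31
to pad in tool axes [ 0.1028 -0.0779  0.1503] q [-0.13  0.13  1.7   0.01  1.31  1.1 ]
```

View pics/w1.png

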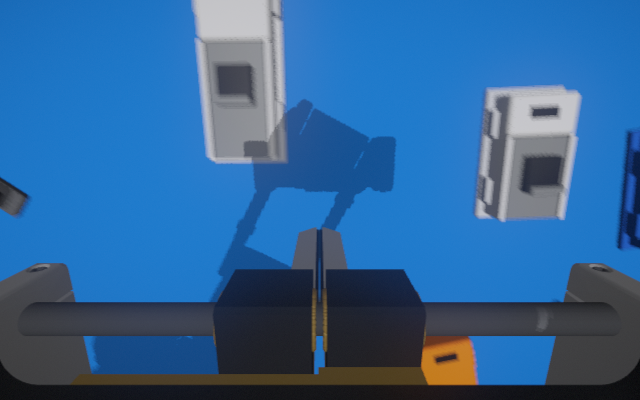

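The wrist view is slightly motion blurred. It shows the long scanner's tab at (234,80), ahead and to the left. I'll come closer, stop and look again.

Request:
move_arm(
  deltas=[
    [0.03, -0.04, 0.02, 0, 0, 0, 255],
    [0.02, -0.03, 0.03, 0, 0, 0, 255],
    [0, 0, 0.02, 0, 0, 0, 255],
    [0, 0, 0, 0, 0, 0, 255],
    [0, 0, 0, 0, 0, 0, 255],
  ],
)

```text
t: 2.33
eef_pos: [0.4985, 0.0836, 0.1361]
tool_rot: [0.0, 0.986, 0.166, 0.0]
force: [0.2, 0.6, 0.2]
grip_width: 0.0003
```

```bash
python3 - <<'E'
from rel import *; show()
from bench import eyes
import cv2,pickle
c=eyes.capture("wrist");cv2.imwrite("pics/w2.png",c["image"][:,:,::-1]);pickle.dump(c,open("w2.pkl","wb"))
show()
E
```

```text
t 2.325 tcp [0.4985 0.0836 0.1361] F [0.2 0.6 0.2] grip 0.0003 yaw 19.06
to pad in tool axes [ 0.0589 -0.0161  0.0801] q [ 0.03  0.22  1.76 -0.    1.16  1.27]
t 2.375 tcp [0.4987 0.0835 0.1364] F [0.6 0.6 0.2] grip 0.0004 yaw 19.04
to pad in tool axes [ 0.0586 -0.0163  0.0805] q [ 0.03  0.22  1.76 -0.    1.16  1.27]
```

View pics/w2.png

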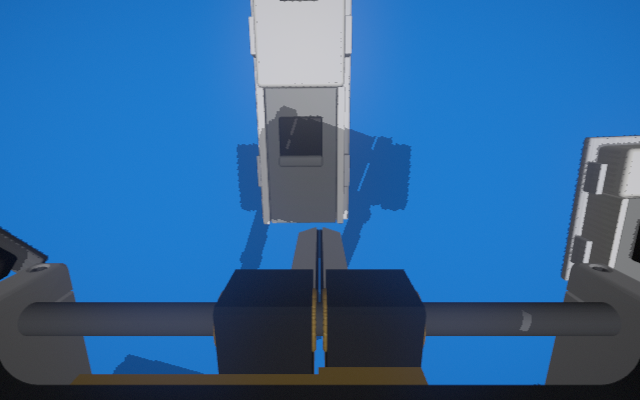

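```bash
python3 - <<'E'
import cv2,pickle
im=pickle.load(open("w2.pkl","rb"))["image"][70:235,235:365,::-1]
cv2.imwrite("pics/crop3.png",cv2.resize(im,None,fx=3.6,fy=3.6,interpolation=cv2.INTER_CUBIC))
E
```

```text
(no output)
```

View pics/crop3.png

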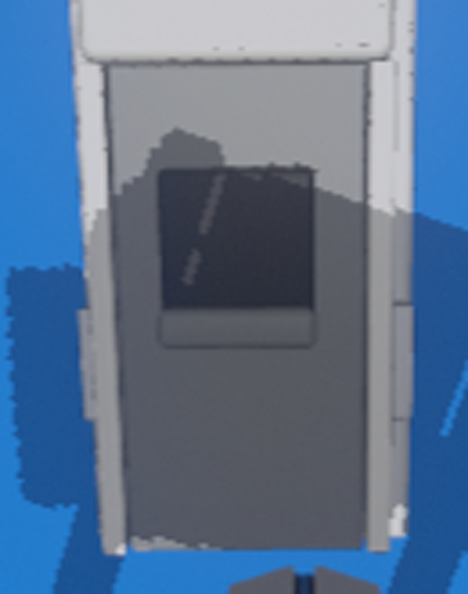

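```bash
cat > fit3.py <<'E'
from fit import *
c=pickle.load(open("w2.pkl","rb"))
L=[((158,168),(-9,18,56)),((313,168),(-9,-18,56)),((108,64),(14,30,42.5)),((367,64),(14,-30,42.5)),((128,548),(-105,30,42.5)),((367,548),(-105,-30,42.5)),((160,309),(-40,18,65)),((314,309),(-40,-18,65))]
u,l=prep(L,3.6,(235,70))
rw=lambda p: proj(c,W(p,l))-u
for n,f in (("w",rw),("all",lambda p:np.r_[rw(p),rt(p),rs(p)])):
    r=least_squares(lambda p:f(p).ravel(),[.57,.126,.33],loss='soft_l1'); print(n,r.x,np.degrees(r.x[2])); print(f(r.x).round(1).tolist()[:8]); print(W(r.x,np.array([[-.025,0,.056]])))
E
python3 fit3.py
```

```text
w [0.57291795 0.1252914  0.33718808] 19.31945374306354
[[-0.5, -0.5], [0.9, -0.7], [0.0, 0.2], [0.0, -0.2], [0.7, 1.3], [-1.2, 1.0], [-1.0, 0.0], [0.8, -0.2]]
[[0.54932574 0.11702053 0.056     ]]
all [0.57287041 0.12551521 0.33677401] 19.295729529097002
[[-0.8, -0.5], [0.6, -0.7], [-0.2, 0.1], [-0.2, -0.2], [0.4, 1.3], [-1.5, 1.0], [-1.3, -0.0], [0.5, -0.2]]
[[0.54927477 0.11725411 0.056     ]]
```

Request:
move_arm(
  deltas=[
    [0.03, -0.008, 0.0, 0, 0, -0.2, 255],
    [0.03, -0.007, 0.02, 0, 0, 0, 255],
    [0, 0, 0.025, 0, 0, 0, 255],
    [0, 0, 0.02, 0, 0, 0, 255],
    [0, 0, 0, 0, 0, 0, 255],
    [0, 0, 0, 0, 0, 0, 255],
  ],
)

```text
t: 3.12
eef_pos: [0.5509, 0.1175, 0.0718]
tool_rot: [0.0, 0.986, 0.167, 0.001]
force: [0.9, 0.5, 0.5]
grip_width: 0.0004
```

```bash
sed -i 's/PAD=.*;/PAD=np.array([.5493,.117]);/' rel.py; python3 - <<'E'
from rel import *; show()
from bench import eyes
import cv2,pickle
c=eyes.capture("wrist")
cv2.imwrite("pics/w3.png",c["image"][:,:,::-1])
E
```

```text
t 3.125 tcp [0.5509 0.1175 0.0718] F [0.9 0.5 0.5] grip 0.0004 yaw 19.25
to pad in tool axes [-0.0017 -0.      0.0158] q [ 0.09  0.36  1.73 -0.    1.04  1.32]
```

View pics/w3.png

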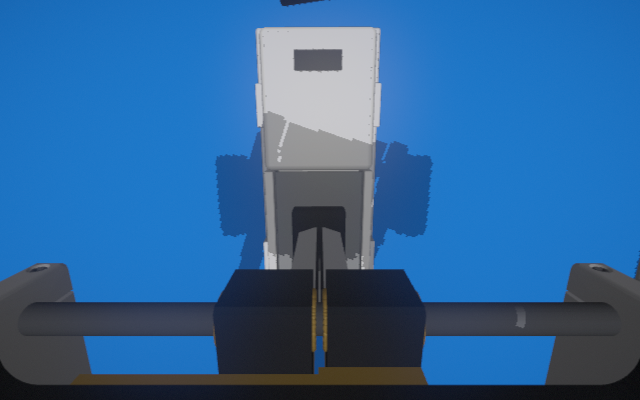

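The fingertips (297–344, 230) are centred on the black tab (293–346, 207). Now the press.

Request:
move_arm(
  deltas=[
    [0, 0, 0.01, 0, 0, 0, 255],
    [0, 0, 0.005, 0, 0, 0, 255],
    [0, 0, 0.003, 0, 0, 0, 255],
    [0, 0, 0.002, 0, 0, 0, 255],
    [0, 0, 0, 0, 0, 0, 255],
    [0, 0, 0, 0, 0, 0, 255],
  ],
)

```text
t: 3.92
eef_pos: [0.5497, 0.1178, 0.051]
tool_rot: [0.0, 0.986, 0.168, 0.0]
force: [-2.0, -0.8, 5.8]
grip_width: 0.0004
```

```bash
python3 rel.py
```

```text
t 3.925 tcp [0.5497 0.1178 0.051 ] F [-2.  -0.8  5.8] grip 0.0004 yaw 19.3
to pad in tool axes [-0.0007  0.0006 -0.005 ] q [ 0.09  0.39  1.76 -0.    1.    1.32]
```

Request:
move_arm(
  deltas=[
    [0, 0, 0.002, 0, 0, 0, 255],
    [0, 0, 0.0015, 0, 0, 0, 255],
    [0, 0, 0, 0, 0, 0, 255],
    [0, 0, 0, 0, 0, 0, 255],
  ],
)

```text
t: 4.42
eef_pos: [0.5498, 0.1178, 0.0487]
tool_rot: [0.0, 0.986, 0.168, 0.0]
force: [-3.2, -1.0, 12.1]
grip_width: 0.0004
```

```bash
python3 rel.py
```

```text
t 4.425 tcp [0.5498 0.1178 0.0487] F [-3.2 -1.  12.1] grip 0.0004 yaw 19.3
to pad in tool axes [-0.0007  0.0006 -0.0073] q [ 0.09  0.39  1.76 -0.    0.99  1.32]
```

At the stop: z is 7.3 mm below the pad's start height, with 12 N. Now I'll slide towards the tail while holding it down.

Request:
move_arm(
  deltas=[
    [-0.003, 0, 0, 0, 0, 0, 255],
    [-0.004, 0, 0, 0, 0, 0, 255],
    [-0.004, 0, 0, 0, 0, 0, 255],
    [-0.004, 0, 0, 0, 0, 0, 255],
    [-0.004, 0, 0, 0, 0, 0, 255],
    [-0.004, 0, 0, 0, 0, 0, 255],
    [0, 0, 0, 0, 0, 0, 255],
  ],
)

```text
t: 5.3
eef_pos: [0.5307, 0.111, 0.0489]
tool_rot: [-0.0, 0.986, 0.167, 0.003]
force: [0.1, -0.1, 10.2]
grip_width: 0.0006
```

```bash
python3 rel.py
```

```text
t 5.3 tcp [0.5307 0.111  0.0489] F [ 0.1 -0.1 10.2] grip 0.0006 yaw 19.26
to pad in tool axes [ 0.0196  0.0005 -0.007 ] q [0.08 0.36 1.81 0.   0.97 1.31]
```

Request:
move_arm(
  deltas=[
    [-0.004, 0, 0, 0, 0, 0, 255],
    [-0.004, 0, 0, 0, 0, 0, 255],
    [-0.004, 0, 0, 0, 0, 0, 255],
    [-0.004, 0, 0, 0, 0, 0, 255],
    [-0.004, 0, 0, 0, 0, 0, 255],
    [-0.004, 0, 0, 0, 0, 0, 255],
    [0, 0, 0, 0, 0, 0, 255],
  ],
)

```text
t: 6.18
eef_pos: [0.5082, 0.103, 0.0489]
tool_rot: [-0.0, 0.986, 0.167, 0.003]
force: [-0.0, 1.3, 10.6]
grip_width: 0.0001
```

```bash
python3 - <<'E'
from rel import *; show()
from bench import eyes
import cv2
c=eyes.capture("wrist");cv2.imwrite("pics/w4.png",c["image"][:,:,::-1])
E
```

```text
t 6.175 tcp [0.5082 0.103  0.0489] F [-0.   1.3 10.6] grip 0.0001 yaw 19.26
to pad in tool axes [ 0.0435  0.0004 -0.0068] q [0.07 0.33 1.86 0.   0.95 1.3 ]
```

View pics/w4.png

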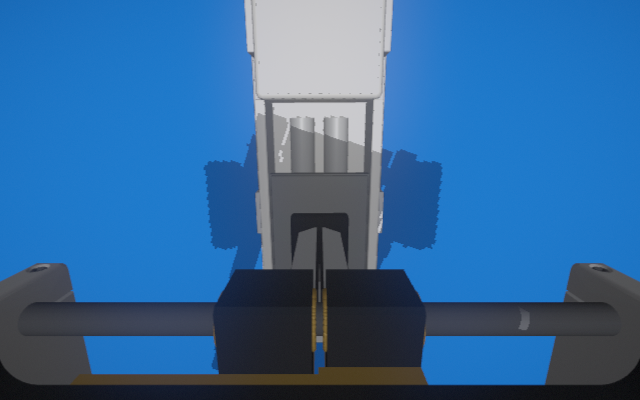

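The cover is opening: the batteries show between rows 100 and 175. Next I'll carry on to the stop.

Request:
move_arm(
  deltas=[
    [-0.003, 0, 0, 0, 0, 0, 255],
    [-0.003, 0, 0, 0, 0, 0, 255],
    [-0.003, 0, 0, 0, 0, 0, 255],
    [-0.003, 0, 0, 0, 0, 0, 255],
    [-0.002, 0, 0, 0, 0, 0, 255],
    [0, 0, 0, 0, 0, 0, 255],
    [0, 0, 0, 0, 0, 0, 255],
  ],
)

```text
t: 7.1
eef_pos: [0.4983, 0.0989, 0.0493]
tool_rot: [-0.0, 0.986, 0.167, 0.006]
force: [5.0, 3.0, 7.2]
grip_width: 0.0004
```

```bash
python3 rel.py
```

```text
t 7.1 tcp [0.4983 0.0989 0.0493] F [5.  3.  7.2] grip 0.0004 yaw 19.24
to pad in tool axes [ 0.0542 -0.0003 -0.0061] q [0.06 0.31 1.89 0.   0.93 1.29]
```

Request:
move_arm(
  deltas=[
    [-0.002, 0, 0, 0, 0, 0, 255],
    [-0.002, 0, 0, 0, 0, 0, 255],
    [-0.002, 0, 0, 0, 0, 0, 255],
    [0, 0, 0, 0, 0, 0, 255],
    [0, 0, 0, 0, 0, 0, 255],
  ],
)

```text
t: 7.72
eef_pos: [0.4982, 0.0987, 0.0507]
tool_rot: [-0.001, 0.986, 0.166, 0.012]
force: [11.8, 7.6, 5.3]
grip_width: 0.0007
```

```bash
python3 - <<'E'
from rel import *; show()
from bench import eyes
import cv2
c=eyes.capture("wrist");cv2.imwrite("pics/w5.png",c["image"][:,:,::-1])
E
```

```text
t 7.725 tcp [0.4982 0.0987 0.0507] F [11.8  7.6  5.3] grip 0.0007 yaw 19.15
to pad in tool axes [ 0.0544 -0.0005 -0.004 ] q [0.06 0.3  1.9  0.01 0.92 1.29]
```

View pics/w5.png

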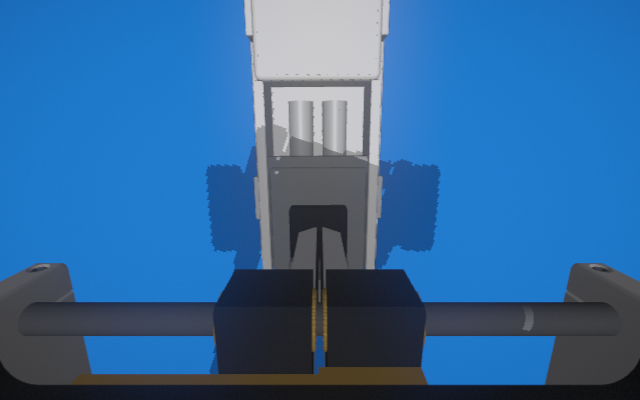

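The tip hasn't moved under 14 N of push, and it has travelled 55 mm in all (50 mm plus the slack to the ridge), so the cover is at its stop. I'll lift straight up first so that I don't drag the cover back.

Request:
move_arm(
  deltas=[
    [0, 0, -0.004, 0, 0, 0, 255],
    [0.002, 0, -0.006, 0, 0, 0, 255],
    [0.002, 0, -0.006, 0, 0, 0, 255],
    [0.002, 0, -0.01, 0, 0, 0, 255],
    [0, 0, -0.02, 0, 0, 0, 255],
    [0, 0, -0.05, 0, 0, 0, 255],
    [0, 0, -0.05, 0, 0, 0, 255],
    [-0.04, 0, -0.02, 0, 0, 0, 255],
    [-0.04, 0, 0, 0, 0, 0, 255],
    [0, 0, 0, 0, 0, 0, 255],
    [0, 0, 0, 0, 0, 0, 255],
  ],
)

```text
t: 9.15
eef_pos: [0.417, 0.0713, 0.213]
tool_rot: [0.0, 0.986, 0.167, 0.0]
force: [0.2, 1.3, -0.3]
grip_width: 0.0006
```

```bash
python3 - <<'E'
from rel import *; show()
from bench import eyes
import cv2,pickle
d={}
for n in ("wrist","top","scene"):
    c=eyes.capture(n);d[n]=c;cv2.imwrite(f"pics/{n}6.png",c["image"][:,:,::-1])
pickle.dump(d,open("c6.pkl","wb"))
E
```

```text
t 9.15 tcp [0.417  0.0713 0.213 ] F [ 0.2  1.3 -0.3] grip 0.0006 yaw 19.27
to pad in tool axes [0.1398 0.0005 0.1571] q [0.   0.04 1.78 0.   1.32 1.24]
```

View pics/wrist6.png

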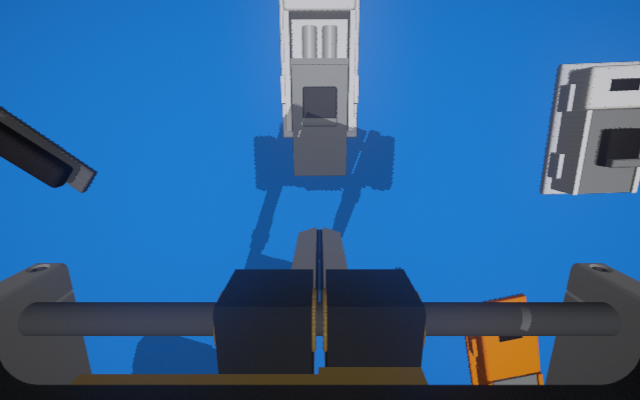

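View pics/scene6.png

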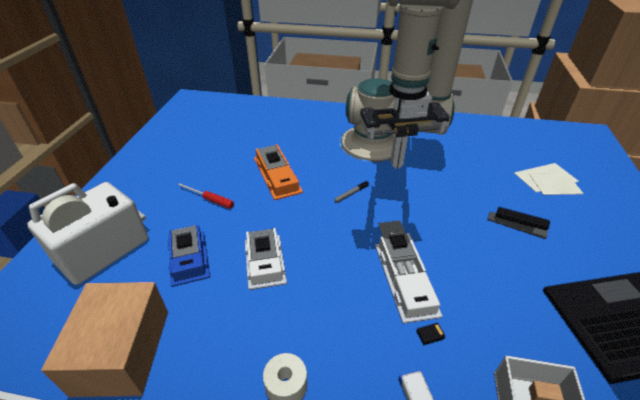

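The long cover juts past the tail, and the short scanner is untouched and shut. I'll now measure the slide from the wrist picture.

```bash
python3 - <<'E'
import pickle,cv2
im=pickle.load(open("c6.pkl","rb"))["wrist"]["image"][0:185,265:375,::-1]
cv2.imwrite("pics/crop6.png",cv2.resize(im,None,fx=3.2,fy=3.2,interpolation=cv2.INTER_CUBIC))
E
cat > chk.py <<'E'
from fit import *
c=pickle.load(open("c6.pkl","rb"))["wrist"]; p=[.5729,.1254,.337]
for s in (0,.04,.045,.05):
    q=proj(c,W(p,np.array([[.014-s,.03,.0425],[.014-s,-.03,.0425],[-.105-s,.03,.0425],[-.105-s,-.03,.0425],[.014,.03,.042],[-.105,.037,.042]])))
    print(s,(((q-[265,0])+.5)*3.2-.5).round(0).tolist())
E
python3 chk.py
```

```text
0 [[80.0, 35.0], [270.0, 35.0], [88.0, 421.0], [262.0, 421.0], [80.0, 35.0], [68.0, 421.0]]
0.04 [[83.0, 173.0], [267.0, 172.0], [91.0, 536.0], [259.0, 536.0], [80.0, 35.0], [68.0, 421.0]]
0.045 [[83.0, 189.0], [267.0, 189.0], [91.0, 550.0], [259.0, 550.0], [80.0, 35.0], [68.0, 421.0]]
0.05 [[84.0, 206.0], [266.0, 206.0], [91.0, 564.0], [259.0, 564.0], [80.0, 35.0], [68.0, 421.0]]
```

View pics/crop6.png

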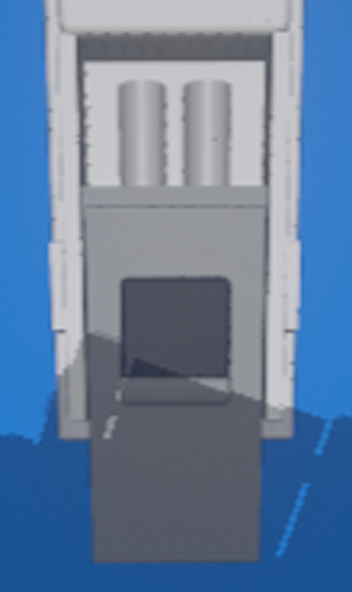

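The cover's front edge is at crop row 206 and its rear edge at about 562. Full opening predicts 206 and 564, so it is open to the stop within about 1 mm.

```bash
python3 - <<'E'
from bench import bot
print(bot.sign_off())
E
```

```text
the job is handed in; nothing more can be done
None
```

The longer scanner's battery cover is fully open against its stop, and the job was handed in at about 9.3 s of the 26 s allowed.

- **Press and slide:** With the fingers shut, I pressed the black tab down about 7 mm to its firm stop, where the force was about 12 N. I held it down and slid the cover towards the tail. The tip stopped moving after about 55 mm of travel (50 mm plus the slack before the ridge) and held still under about 14 N of push. I then lifted straight off.
- **Opening check:** In the last wrist picture, the cover's front edge is where a 50 mm opening should put it. Its rear edge gives about 49 mm, which is within measuring error.
- **Other items:** The short scanner's cover looks shut and was never touched, and neither were the blue and orange look-alikes. The arm was clear of everything at hand-in.
- **Disagreement:** The first position estimates from the top and scene cameras differed by about 5 mm. The closer wrist view settled this.

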